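# Load the slide carrier into the scanner and start the scan

### The arm

A 6-joint arm with a two-finger parallel gripper is mounted at the origin on the work surface. World frame = base frame: x ahead of the robot, y to its left, z up, the work surface at z = 0. Lengths are in mm, angles in degrees, forces in N, time in s.
With the tool pointing down it reaches from about 300 to 850 mm from the base axis. Payload 4.2 kg.
Tool frame: the origin (TCP) lies midway between the tips of the shut fingers; the grasp point (between the pads) lies 19 mm behind it; z points along the fingers, y is the line along which they close (so a half turn about z gives the same grasp; the last joint's range is limited). The gripper opens to 91 mm and grips with 3 to 60 N. Pads are 32 mm wide; open, the fingers measure 118 mm over their backs; the gripper's body (76 mm by 178 mm) begins 60 mm behind the grasp point.
Start: joints at [72.766, 18.312, 89.639, -0, 72.044, -1.146], TCP at [159.348, 552.496, 213.976] pointing down, gripper open.
Joint ranges: [-177.97, 177.97], [-48.28, 115.42], [12.27, 149.76], [-77.06, 257.06], [2.81, 150.46], [-146.56, 146.56]. Speed limits (degrees/s): [147.25, 147.25, 180, 180, 180, 180].

### API

Orientations are given as [roll, pitch, yaw] about the fixed x, y, z axes, in that order (R = Rz(yaw) Ry(pitch) Rx(roll)).
In Python, from workcell import state, grab_frame, camera_model, workorder gives the robot as it stands.
- The arm moves only by the tool carry_out, never from a script. Its argument "commands" is a list of rows, each a list of 7 numbers: the turn, a rotation vector about the tool's x, y, z in degrees, then the shift along the tool's x, y, z in mm, then the opening, from -1 (shut) to 1 (fully open). In form: [[ax, ay, az, dx, dy, dz, hand], ...]. A call has 1 to 20 rows; each row is the pose to reach, as a shift and turn from the pose commanded when the call began, along the tool's axes at that moment; what a row does not reach only later rows make up. A row lasts 1/10 s, in which the tool goes at most 50 mm and 8.59 degrees, less where a joint would pass 70% of its speed; a pose out of reach is approached as far as the arm can. A call with a gripper value outside its range is refused whole. The fingers move at their own pace and stop on an object; "force" is the grip in N (left out, the last holds). Time passes only in rows, so rows that repeat a pose let the fingers close. It gives the time, the measured TCP pose, the force, the opening and the grip force at its end, in the units of the state.
- state(): the state, without advancing time (a new reading comes with each control period).
- grab_frame(name): name is "scene" or "top" or "wrist"; returns the picture (480x640x3 uint8, red, green, blue); there is no depth.
- camera_model(name): a dict with "fx", "fy", "cx", "cy" (pixels), "origin" and "rotation" of the camera in the world; the wrist camera has in their place "mount" (4x4, takes a point from camera to tool coordinates, whose origin is the TCP and whose axes are the flange's). Camera axes: x right, y up, looking along -z (the intrinsics and any distortion apply to the point x, -y, -z); pixel columns grow to the right and rows downward; lengths in mm; the calibration is good to about 2 mm. A picture is of the moment at which its call begins: read the wrist's pose just before it. camera_model takes no time and is no camera call.
- workorder.job_done(): hands the job in; it is judged then, once.
The state is a dict: "time_s": time; "qpos": joint angles; "qvel": joint speeds; "effort": joint torques, N m; "ee_pos": TCP position; "ee_rot": TCP orientation; "force": force on the tool from outside, world axes, zero at the start; "torque": the same for the moment, N m; "gripper_width": finger opening in mm; "gripper_force": force on a finger pad.
Only numpy, scipy, OpenCV 4.12 (cv2) and the standard library are available. Lean on these libraries where they do the work, as an engineer would, in place of code of your own. Each camera call takes 0.05 s, during which the arm holds its last target. There are 200 camera calls.

### The job

With the fingertips only, push the black slide carrier along the scanner's loading deck, into line with the guide fence, and on into the bay until it sits fully home against the stop; then press the large round start key all the way down and let it go. Do not pick the carrier up or tip it, do not press start before the carrier is home, and leave the small square key and the other things on the bench alone.

Things in the scene. Friction and masses are not known exactly. Their poses are not given: they have to be found in the camera images.
- scanner: Benchtop slide scanner, cream, fixed. Origin: middle of the bay mouth, at bench level (z 0); x points into the machine (loading direction), y left. In this frame, mm: aluminium loading deck x -150 to 0, y -140 to 100, top at z 8. Housing over the bay x 0 to 130, y -140 to 100, its flat top ledge (z 64) carries the keys; hood behind it x 130 to 310, top z 140.
- fence (a point): Front end (robot's side) of the steel guide fence, on its inner face at deck height: scanner frame (-150, 66, 8) mm; axes as the scanner's. The fence runs straight along the scanner's x from there to the bay mouth, 14 mm high, 10 mm thick; its inner face (towards -y) is in one plane with the bay's left wall.
- bay_stop (a point): Foot of the stop's face in the middle of the bay: scanner frame (50, 0, 8) mm; axes as the scanner's. The bay is 50 mm deep from mouth to stop, 132 mm wide (y -66 to 66), 24 mm high, floor level with the deck; the stop is flat and full width. The right wall has a 12 mm, 45-degree lead-in at the mouth. With the carrier home, about 35 mm of it stays outside the mouth.
- carrier: Flat black plastic carrier with four stained glass slides side by side, loose on the deck, 0.11 to 0.21 kg, slides under 0.5 to 1.5 N. 85.5 mm along its x, 127.8 mm along its y, 14 mm high. Origin: centre of its underside, z up. Goes into the bay with its x along the scanner's x, the long +x side leading. Starts in front of the bay, right of the fence, up to 0.25 rad askew.
- start_key_top (a point): Centre of the top face of the round start key, 26 mm across, on the right part of the ledge: scanner frame (34, -98) mm. It is pressed straight down, 5 mm of travel, about 4 N at the bottom; a spring returns it.
- start_key (a joint): Start key: 0 m up, 0.005 m fully down.
- eject_key_top (a point): Centre of the top of the small square key (15 mm), scanner frame (34, -12) mm, top about 9 mm above the ledge. Not to be pressed.
- eject_key (a joint): Square key: 0 m up, 0.003 m fully down.
- oil_bottle: Bystander: amber glass bottle, 28 mm across, 62 mm high, on the bench right of the deck. Origin: centre of its underside.
- slide_box: Bystander: blue plastic slide box 98 x 83 x 34 mm on the bench left of the deck. Origin: centre of its underside.
- sample_pot: Bystander: clear specimen pot with white cap, 42 mm across, 55 mm high, on the bench left of the scanner's housing. Origin: centre of its underside.
- mouse: Bystander: black computer mouse, 104 x 60 x 34 mm, lying on a round mat (210 mm across, 4 mm thick) to the right. Origin: centre of its underside; x towards its buttons.
Things that resemble listed ones, but are neither listed nor needed, are in the scene too. There is more than one size of the carrier; the one meant has the size given above.

How it is judged:
By the outcome, as a careful person would: the job done as asked, in the order asked, and still so for the second after the job is handed in, with the robot touching nothing.
It also fails if it takes over 56 s, if anything falls off the work surface, if the arm or the gripper's body presses on something with over 40 N, if the wrist force passes 120 N, or if a joint passes its speed limit or range.

## Working session

There is one attempt and no reset: what is moved stays moved. The work goes in short steps, Python scripts to look and compute and a tool call to move; the robot and the scene stay as the last step left them, time stands still between calls to the robot, and variables do not carry over. Pictures are saved under pics/ and viewed, at most 12 in all, crops included, and the job is handed in when it is done.

Besides the shell and the picture viewer there is one more tool, called by a JSON object that holds its "fn" and its "kwargs", one argument or row to a line. carry_out: Moves the arm, as the interface text tells. Its arguments: {"type":"object","properties":{"commands":{"type":"array"},"force":{"type":"number"}},"required":["commands"]}

```bash
mkdir -p pics; ls
python3 - <<'E'
from workcell import *
import cv2
s=state();print({k:s[k] for k in('time_s','ee_pos','ee_rot','force','gripper_width')})
for n in("scene","top","wrist"):
    f=grab_frame(n);cv2.imwrite(f"pics/{n}0.png",f[:,:,::-1]);print(n,camera_model(n))
E
```

```text
pics
{'time_s': 0.0, 'ee_pos': array([159.19908333, 552.01713893, 213.12503686]), 'ee_rot': array([-1.79900936e+02, -1.06826711e-03,  1.63911749e+02]), 'force': array([ 0.93187948, -0.04045351, -0.08552379]), 'gripper_width': 91.0036041433972}
scene {'fx': 474.3193868479104, 'fy': 474.3193868479104, 'cx': 314.3782459386967, 'cy': 238.9610693165293, 'origin': array([ 911.95316264, -700.37616775,  645.01741815]), 'rotation': array([53.37552601, -1.01907587, 33.1297636 ])}
top {'fx': 621.6314948059958, 'fy': 621.6314948059958, 'cx': 308.9737729309532, 'cy': 244.78276231990085, 'origin': array([ 440.3455514 ,  -81.27621399, 1256.94217725]), 'rotation': array([  4.63747431,   0.87006152, -89.05812717])}
wrist {'fx': 394.62969490977827, 'fy': 394.62969490977827, 'cx': 327.43454434405703, 'cy': 232.41107162505097, 'mount': array([[ 1.35009506e-05,  9.67925573e-01,  2.51237110e-01,
         7.19444781e+01],
       [ 9.99999986e-01, -5.48378262e-05,  1.57532396e-04,
         1.74023605e-01],
       [ 1.66256931e-04,  2.51237105e-01, -9.67925560e-01,
        -1.70460150e+02],
       [ 0.00000000e+00,  0.00000000e+00,  0.00000000e+00,
         1.00000000e+00]])}
```

View pics/top0.png

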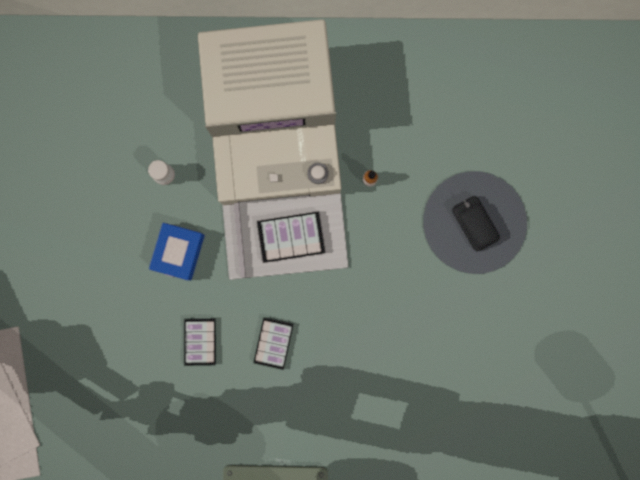

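View pics/scene0.png

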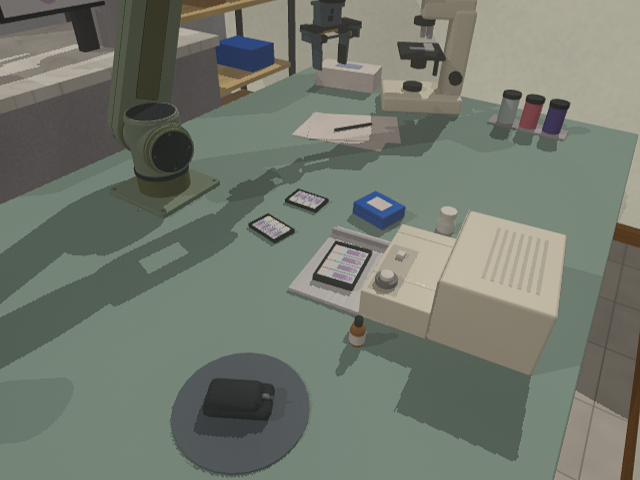

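Top view: the deck carrier is at about (291,237), with smaller look-alikes on the bench at (200,342) and (274,343). The start key is at (318,173), the square key at (274,177) and the fence at (235,238). I choose the carrier on the deck and check it in one close crop.

```bash
cat > h.py <<'E'
import numpy as np,cv2
from scipy.spatial.transform import Rotation as R
from workcell import *
def cam(n,s=None):
    c=camera_model(n)
    if n=="wrist":
        s=s or state();Rt=R.from_euler('xyz',s['ee_rot'],degrees=True).as_matrix();M=c['mount']
        return c,Rt@M[:3,:3],np.array(s['ee_pos'])+Rt@M[:3,3]
    return c,R.from_euler('xyz',c['rotation'],degrees=True).as_matrix(),np.array(c['origin'])
def ray(px,z,C):
    c,Rm,o=C;px=np.atleast_2d(px).astype(float)
    d=np.c_[(px[:,0]-c['cx'])/c['fx'],-(px[:,1]-c['cy'])/c['fy'],-np.ones(len(px))]@Rm.T
    return o+d*((z-o[2])/d[:,2])[:,None]
def proj(P,C):
    c,Rm,o=C;p=(np.atleast_2d(P)-o)@Rm
    return np.c_[c['cx']-c['fx']*p[:,0]/p[:,2],c['cy']+c['fy']*p[:,1]/p[:,2]]
E
python3 - <<'E'
from h import *
im=cv2.imread('pics/top0.png')
C=cam('top')
cv2.imwrite('pics/crop.png',cv2.resize(im[120:285,190:390],None,fx=3.9,fy=3.6,interpolation=cv2.INTER_CUBIC))
g=cv2.cvtColor(im,cv2.COLOR_BGR2GRAY)
m=(g<45).astype(np.uint8)
k,_=cv2.findContours(m[205:275,245:335],cv2.RETR_EXTERNAL,cv2.CHAIN_APPROX_NONE)
k=max(k,key=cv2.contourArea)+[245,205]
r=cv2.minAreaRect(k);b=cv2.boxPoints(r);w=ray(b,22,C)
print(b,w.round(1),np.linalg.norm(np.diff(w,axis=0),axis=1),w.mean(0))
hsv=cv2.cvtColor(im,cv2.COLOR_BGR2HSV)
for p in [(340,240),(255,270),(235,240),(215,260),(345,190),(230,150)]:print(p,hsv[p[1],p[0]])
E
```

```text
[[256.86487 222.1892 ]
 [259.62164 221.72972]
 [266.      260.     ]
 [263.24323 260.45947]] [[584.   44.2  22. ]
 [585.   38.7  22. ]
 [508.5  24.2  22. ]
 [507.5  29.7  22. ]] [ 5.59541008 77.84995983  5.56661557] [546.25156712  34.18661781  22.        ]
(340, 240) [ 13  13 176]
(255, 270) [ 10  14 170]
(235, 240) [ 13  14 160]
(215, 260) [ 63  27 113]
(345, 190) [67 25 91]
(230, 150) [ 20  36 169]
```

View pics/crop.png

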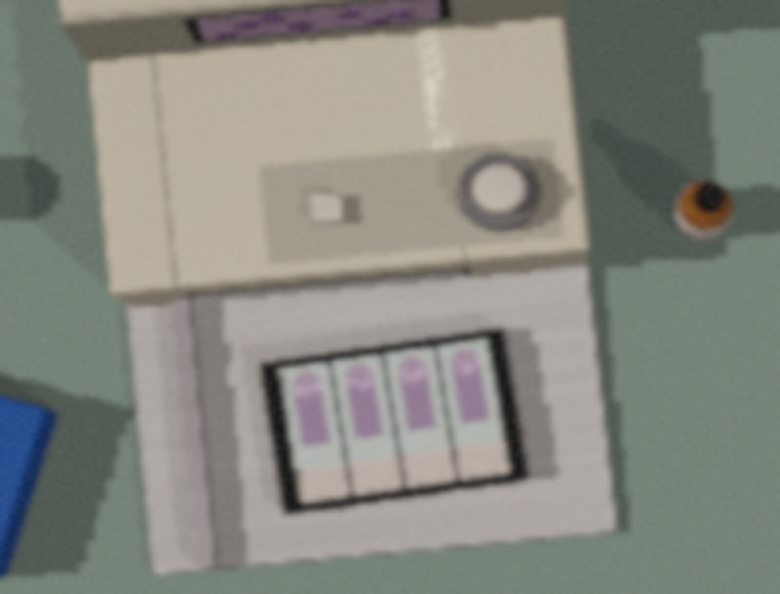

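The crop shows the carrier on the deck, with its corners at crop (262,365), (500,330), (525,478) and (289,511). The deck's front corners are at (155,573) and (616,530), the ledge's front edge runs (113,292) to (586,250), the start key is at (499,188) and the square key at (325,207).

Run:
```python
from h import *
C=cam('top')
P=lambda x,y:(190+x/3.9-.35,120+y/3.6-.35)
c=ray([P(262,365),P(500,330),P(525,478),P(289,511)],22,C)
print('carrier',c.round(1),np.linalg.norm(c-np.roll(c,-1,0),axis=1).round(1),c.mean(0).round(1))
d=ray([P(155,573),P(616,530)],8,C);l=ray([P(113,292),P(586,250)],64,C)
k=ray([P(499,188),P(325,207)],[76,73],C) if 0 else np.r_[ray(P(499,188),76,C),ray(P(325,207),73,C)]
b=ray([P(60,0),P(60,0)],0,C)
print('deck',d,np.linalg.norm(d[0]-d[1]),'ledge',l,np.linalg.norm(l[0]-l[1]),'keys',k)
# scanner pose by rigid fit
S=np.array([[-150,100],[-150,-140],[0,100],[0,-140],[34,-98],[34,-12]],float);W=np.r_[d,l,k][:,:2]
a=S-S.mean(0);w=W-W.mean(0);th=np.arctan2((a[:,0]*w[:,1]-a[:,1]*w[:,0]).sum(),(a*w).sum())
Rm=np.array([[np.cos(th),-np.sin(th)],[np.sin(th),np.cos(th)]]);o=W.mean(0)-Rm@S.mean(0)
print('yaw',np.degrees(th),'o',o,'res',(W-o-S@Rm.T).round(1))
print('carrier in S',((c[:,:2]-o)@Rm).round(1))
```

```text
carrier [[586.3  44.3  22. ]
 [607.7 -77.6  22. ]
 [525.4 -91.6  22. ]
 [505.3  28.6  22. ]] [123.7  83.5 121.9  82.6] [556.2 -24.   22. ]
deck [[ 470.25134455   98.25777767    8.        ]
 [ 498.01970071 -138.94731452    8.        ]] 238.824909424687 ledge [[ 619.86209575  115.20857839   64.        ]
 [ 645.99924975 -119.74438145   64.        ]] 236.40229304027997 keys [[676.82433374 -76.05097248  76.        ]
 [665.95642546   9.88646914  73.        ]]
yaw 6.695114377785063 o [630.8632831   17.39373884] res [[ 0.  -1. ]
 [-0.2  0.2]
 [ 0.7 -1.5]
 [-1.2  1.9]
 [ 0.8 -0.1]
 [-0.1  0.4]]
carrier in S [[ -41.1   31.9]
 [ -34.1  -91.6]
 [-117.4  -95.9]
 [-123.4   25.8]]
```

```bash
cat >> h.py <<'E'
TH=np.radians(6.7);O=np.array([630.9,17.4]);RS=np.array([[np.cos(TH),-np.sin(TH)],[np.sin(TH),np.cos(TH)]])
def toS(p):p=np.array(p);return np.r_[RS.T@(p[:2]-O),p[2]]
def toW(s):return np.r_[O+RS@np.array(s[:2]),s[2]]
def go(S,yaw=186.7,pos=None,yaw0=None):
    s=state();pos=np.array(pos if pos is not None else s['ee_pos']);r0=[180,0,yaw0] if yaw0 is not None else s['ee_rot']
    A=R.from_euler('xyz',r0,degrees=True);B=R.from_euler('xyz',[180,0,yaw],degrees=True)
    print('turn',(A.inv()*B).as_rotvec(degrees=True).round(2),'shift',A.inv().apply(toW(S)-pos).round(1),'world',toW(S).round(1))
E
python3 - <<'E'
from h import *
go([-79,-135,214],pos=[159.348,552.496,213.976],yaw0=163.91)
im=cv2.imread('pics/scene0.png')
cv2.imwrite('pics/k.png',cv2.resize(im[200:350,300:480],None,fx=4,fy=4,interpolation=cv2.INTER_CUBIC))
E
```

```text
turn [  0.     0.   -22.79] shift [-580.8 -538.5   -0. ] world [ 568.2 -125.9  214. ]
```

View pics/k.png

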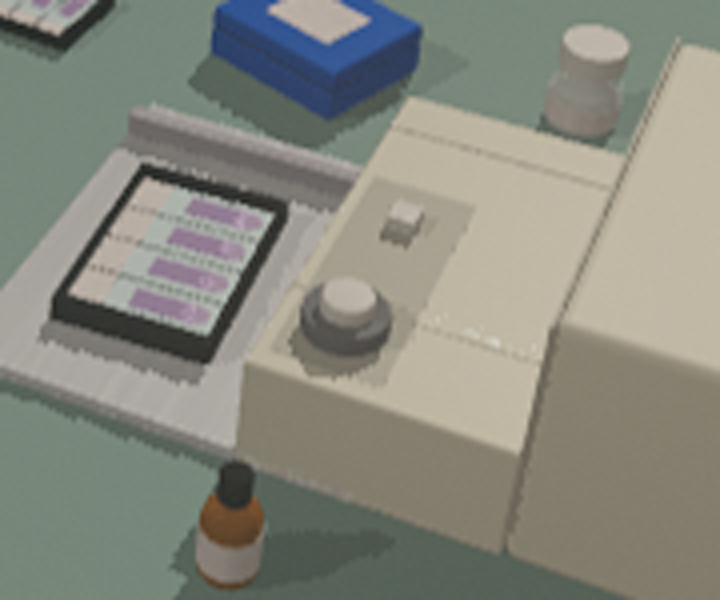

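The side view shows the start key at scene pixel (387,274), standing above a dark collar, and the square key at (401,254). The deck right of the carrier is free, so I move there.

{"fn": "carry_out", "kwargs": {
  "commands": [
    [0,0,-8,-40,-37,0,-1],
    [0,0,-15,-75,-70,0,-1],
    [0,0,-22.8,-110,-102,0,-1],
    [0,0,-22.8,-145,-134,0,-1],
    [0,0,-22.8,-180,-167,0,-1],
    [0,0,-22.8,-215,-199,0,-1],
    [0,0,-22.8,-250,-232,0,-1],
    [0,0,-22.8,-285,-264,0,-1],
    [0,0,-22.8,-320,-297,0,-1],
    [0,0,-22.8,-355,-329,0,-1],
    [0,0,-22.8,-390,-362,0,-1],
    [0,0,-22.8,-425,-394,0,-1],
    [0,0,-22.8,-460,-426,0,-1],
    [0,0,-22.8,-495,-459,0,-1],
    [0,0,-22.8,-530,-491,0,-1],
    [0,0,-22.8,-560,-519,0,-1],
    [0,0,-22.8,-581,-538.5,0,-1],
    [0,0,-22.8,-581,-538.5,0,-1],
    [0,0,-22.8,-581,-538.5,0,-1],
    [0,0,-22.8,-581,-538.5,0,-1]
  ]
}}

```text
time_s: 2.15
ee_pos: [567.7, -125.0, 213.7]
ee_rot: [180.0, -0.0, -173.3]
force: [-0.5, -0.2, 0.3]
gripper_width: 0.3
gripper_force: 0.0
```

Run:
```python
from h import *
s=state();print(s['time_s'],s['ee_pos'],s['ee_rot'],toS(s['ee_pos']),s['force'],s['gripper_width'])
go([-79,-135,14])
def line(px,C):return ray(px,200,C)[0],ray(px,0,C)[0]
def tri(a,b):
    p,q=line(a,cam('top'));r,t=line(b,cam('scene'));u=q-p;v=t-r
    k=np.linalg.lstsq(np.c_[u,-v],r-p,rcond=None)[0];A=p+k[0]*u;B=r+k[1]*v;return (A+B)/2,np.linalg.norm(A-B)
f=lambda x,y:(190+x/3.9-.35,120+y/3.6-.35);g=lambda x,y:(300+x/4-.35,200+y/4-.35)
for n,a,b in(('start',f(499,188),g(349,295)),('eject',f(325,205),g(406,213))):
    p,e=tri(a,b);print(n,p.round(1),toS(p).round(1),e)
im=grab_frame('wrist');cv2.imwrite('pics/w1.png',im[:,:,::-1])
```

```text
2.15 [ 567.66876801 -125.0218092   213.74182202] [ 1.79954320e+02 -4.90379071e-02 -1.73252566e+02] [ -79.4158612  -134.07192631  213.74182202] [-0.50811939 -0.18924833  0.31830675] 0.32367237801771487
turn [ 0.05 -0.05  0.05] shift [ -0.6  -1.1 199.7] world [ 568.2 -125.9   14. ]
start [674.4 -76.4  84.9] [ 32.3 -98.3  84.9] 1.4390507335958966
eject [665.7   9.2  72.6] [ 33.6 -12.2  72.6] 3.110191932164778
```

View pics/w1.png

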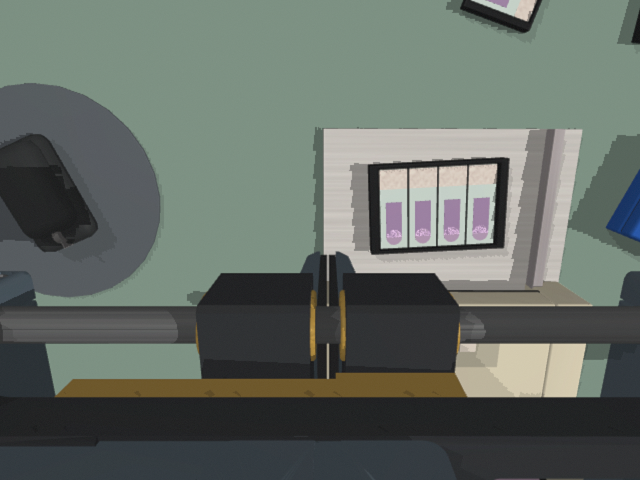

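The wrist view shows the carrier with corners at (369,166), (508,158), (506,247) and (373,253). The deck's front corners are at (324,129) and (581,129), and the shut fingertips at (328,258) hang over clear deck.

Run:
```python
from h import *
C=cam('wrist')
for n,p,z in(('deck',[(324,129),(581,129)],8),('fence foot/top inner',[(543,129),(524,285)],22),('car',[(369,166),(508,158),(506,247),(373,253)],22)):
    w=ray(p,z,C);print(n,[toS(q).round(1).tolist() for q in w])
```

```text
deck [[-152.1, -136.4, 8.0], [-152.4, 100.8, 8.0]]
fence foot/top inner [[-152.3, 58.3, 22.0], [-4.0, 60.2, 22.0]]
car [[-119.6, -95.4, 22.0], [-126.9, 30.1, 22.0], [-42.9, 38.0, 22.0], [-36.8, -89.3, 22.0]]
```

{"fn": "carry_out", "kwargs": {
  "commands": [
    [0,0,0,0,0,40,-1],
    [0,0,0,0,0,85,-1],
    [0,0,0,0,0,125,-1],
    [0,0,0,0,0,155,-1],
    [0,0,0,0,0,178,-1],
    [0,0,0,0,0,190,-1],
    [0,0,0,0,0,197,-1],
    [0,0,0,0,0,200,-1],
    [0,0,0,0,0,200,-1]
  ]
}}

```text
time_s: 3.1
ee_pos: [568.9, -125.8, 14.6]
ee_rot: [-180.0, 0.1, -173.3]
force: [0.1, -0.2, 0.6]
gripper_width: 0.3
gripper_force: 0.0
```

{"fn": "carry_out", "kwargs": {
  "commands": [
    [0,0,0,0,4,0,-1],
    [0,0,0,0,9,0,-1],
    [0,0,0,0,14,0,-1],
    [0,0,0,0,18,0,-1],
    [0,0,0,0,21,0,-1],
    [0,0,0,0,24,0,-1],
    [0,0,0,0,26,0,-1],
    [0,0,0,0,28,0,-1],
    [0,0,0,0,30,0,-1],
    [0,0,0,0,32,0,-1],
    [0,0,0,0,34,0,-1],
    [0,0,0,0,36,0,-1],
    [0,0,0,0,38,0,-1],
    [0,0,0,0,40,0,-1],
    [0,0,0,0,42,0,-1],
    [0,0,0,0,44,0,-1],
    [0,0,0,0,46,0,-1],
    [0,0,0,0,48,0,-1]
  ]
}}

```text
time_s: 4.9
ee_pos: [562.7, -78.1, 13.9]
ee_rot: [180.0, 0.0, -173.3]
force: [-0.4, -1.0, 0.2]
gripper_width: 0.6
gripper_force: 0.3
```

```bash
cat > look.py <<'E'
from h import *
import sys
s=state();C=cam('wrist',s);im=grab_frame('wrist');cv2.imwrite(f'pics/{sys.argv[1]}.png',im[:,:,::-1])
print(s['time_s'],'S',toS(s['ee_pos']).round(1),'F',np.r_[RS.T@s['force'][:2],s['force'][2]].round(2),s['gripper_width'])
E
python3 look.py w2
```

```text
4.9 S [-78.8 -86.9  13.9] F [-0.55 -0.97  0.16] 0.5799334374391442
```

View pics/w2.png

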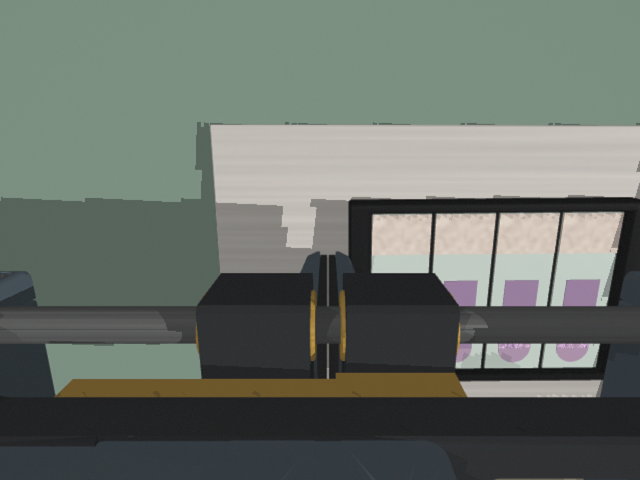

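The wrist view shows the fingertips at (330,260) bearing on the carrier's right edge at column 350, with the carrier nearly square (rear edge along row 203). I continue to the fence in small steps.

{"fn": "carry_out", "kwargs": {
  "commands": [
    [0,0,0,0,2,0,-1],
    [0,0,0,0,4,0,-1],
    [0,0,0,0,6,0,-1],
    [0,0,0,0,8,0,-1],
    [0,0,0,0,10,0,-1],
    [0,0,0,0,11,0,-1],
    [0,0,0,0,11,0,-1]
  ]
}}

```text
time_s: 5.65
ee_pos: [561.4, -67.0, 13.9]
ee_rot: [180.0, -0.0, -173.3]
force: [-0.2, -0.6, 0.1]
gripper_width: 0.1
gripper_force: 0.0
```

```bash
python3 look.py w3
python3 - <<'E'
from h import *
im=cv2.imread('pics/w3.png');g=cv2.cvtColor(im,cv2.COLOR_BGR2GRAY);C=cam('wrist')
for c in(360,400,450,500,550,600,630):
    col=g[120:260,c];i=np.where(col<60)[0]
    if len(i):print(c,120+i[0],toS(ray((c,120+i[0]),22,C)[0]).round(1))
r=g[215:240].mean(0);print(r[335:380].round().astype(int),r[590:640].round().astype(int))
E
```

```text
5.65 S [-78.8 -75.8  13.9] F [-0.3  -0.58  0.06] 0.13674446736002513
360 200 [-122.4  -61.7   22. ]
400 200 [-122.4  -45.    22. ]
450 200 [-122.4  -24.2   22. ]
500 200 [-122.4   -3.4   22. ]
550 200 [-122.4   17.5   22. ]
600 200 [-122.4   38.3   22. ]
630 200 [-122.4   50.8   22. ]
[129 129 129 129 129 129 129 129 129 129 129 129 131 126  54  22  25  30
  32  33  33  32  32  33  33  33  33  33  33  34  34  33  33  33  30  30
  34  87 185 203 202 201 200 199 199] [195 193 193 194 196 199 199 199 198 197 196 198 199 198 197 195 196 197
 197 197 197 196 195 197 198 198 195 187 180 167 145 115  84  53  30  23
  22  23  22  22  23  24  26  29  31  34  35  36  37  37]
```

{"fn": "carry_out", "kwargs": {
  "commands": [
    [0,0,0,0,1,0,-1],
    [0,0,0,0,2,0,-1],
    [0,0,0,0,3,0,-1],
    [0,0,0,0,3,0,-1]
  ]
}}

```text
time_s: 6.1
ee_pos: [561.1, -64.2, 13.9]
ee_rot: [180.0, 0.0, -173.3]
force: [0.6, -0.5, -0.2]
gripper_width: 0.4
gripper_force: 0.2
```

{"fn": "carry_out", "kwargs": {
  "commands": [
    [0,0,0,0,0.7,0,-1],
    [0,0,0,0,1.4,0,-1],
    [0,0,0,0,1.4,0,-1]
  ]
}}

```text
time_s: 6.4
ee_pos: [561.0, -62.9, 14.0]
ee_rot: [180.0, 0.0, -173.3]
force: [0.3, -0.6, 0.1]
gripper_width: 0.6
gripper_force: 0.3
```

{"fn": "carry_out", "kwargs": {
  "commands": [
    [0,0,0,0,0.7,0,-1],
    [0,0,0,0,1.4,0,-1],
    [0,0,0,0,1.4,0,-1]
  ]
}}

```text
time_s: 6.7
ee_pos: [560.8, -61.5, 13.9]
ee_rot: [180.0, 0.0, -173.3]
force: [0.4, -0.5, -0.2]
gripper_width: 0.3
gripper_force: 0.3
```

{"fn": "carry_out", "kwargs": {
  "commands": [
    [0,0,0,0,0.7,0,-1],
    [0,0,0,0,1.4,0,-1],
    [0,0,0,0,1.4,0,-1]
  ]
}}

```text
time_s: 7.0
ee_pos: [560.7, -61.0, 14.0]
ee_rot: [-179.9, 0.0, -173.2]
force: [0.9, -4.8, 0.7]
gripper_width: 0.4
gripper_force: 2.5
```

Force jumps to 4.8 N, so the carrier is on the fence. Next I back off, lift, and go round behind it with the fingers spread for a two-point push.

{"fn": "carry_out", "kwargs": {
  "commands": [
    [0,0,0,0,-4,0,-1],
    [0,0,0,0,-12,0,-1],
    [0,0,0,0,-12,-15,-1],
    [0,0,0,0,-12,-45,-1],
    [0,0,0,35,10,-50,0.32],
    [0,0,0,65,45,-50,0.32],
    [0,0,0,77,65,-50,0.32],
    [0,0,0,77,72,-50,0.32],
    [0,0,0,77,72,-50,0.32],
    [0,0,0,77,72,-25,0.32],
    [0,0,0,77,72,-8,0.32],
    [0,0,0,77,72,-1,0.32],
    [0,0,0,77,72,0,0.32]
  ]
}}

```text
time_s: 8.3
ee_pos: [476.2, 1.8, 13.1]
ee_rot: [180.0, -0.1, -173.3]
force: [0.3, -1.3, 0.3]
gripper_width: 60.0
gripper_force: 0.0
```

```bash
python3 look.py w4
```

```text
8.3 S [-155.4    2.5   13.1] F [ 0.17 -1.3   0.35] 60.03373645085131
```

View pics/w4.png

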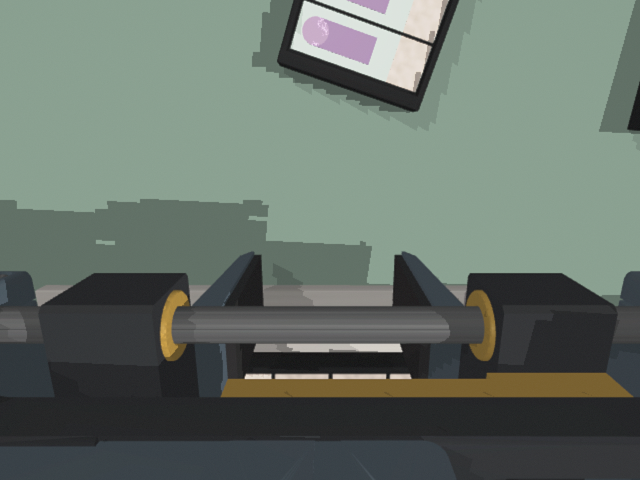

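The wrist view shows the open fingers at (255,270) and (400,270) behind the carrier, whose rear edge is near row 355, with nothing between. Now the straight push toward the bay.

{"fn": "carry_out", "kwargs": {
  "commands": [
    [0,0,0,-5,0,0,0.32],
    [0,0,0,-10,0,0,0.32],
    [0,0,0,-13,0,0,0.32],
    [0,0,0,-16,0,0,0.32],
    [0,0,0,-19,0,0,0.32],
    [0,0,0,-22,0,0,0.32],
    [0,0,0,-25,0,0,0.32],
    [0,0,0,-28,0,0,0.32],
    [0,0,0,-31,0,0,0.32],
    [0,0,0,-34,0,0,0.32],
    [0,0,0,-37,0,0,0.32],
    [0,0,0,-40,0,0,0.32],
    [0,0,0,-43,0,0,0.32],
    [0,0,0,-46,0,0,0.32],
    [0,0,0,-48,0,0,0.32]
  ]
}}

```text
time_s: 9.85
ee_pos: [523.9, 8.0, 13.9]
ee_rot: [180.0, 0.0, -173.3]
force: [-0.4, 0.4, 0.5]
gripper_width: 60.5
gripper_force: 0.4
```

{"fn": "carry_out", "kwargs": {
  "commands": [
    [0,0,0,-2,0,0,0.32],
    [0,0,0,-4,0,0,0.32],
    [0,0,0,-6,0,0,0.32],
    [0,0,0,-8,0,0,0.32],
    [0,0,0,-10,0,0,0.32],
    [0,0,0,-12,0,0,0.32]
  ]
}}

```text
time_s: 10.45
ee_pos: [535.2, 9.3, 13.9]
ee_rot: [180.0, -0.0, -173.3]
force: [-1.6, -0.6, 0.8]
gripper_width: 60.2
gripper_force: 0.8
```

```bash
python3 look.py w5
python3 - <<'E'
from h import *
f=grab_frame('top');cv2.imwrite('pics/top5.png',cv2.resize(f[110:290,190:390,::-1],None,fx=3.9,fy=3.3))
E
```

```text
10.45 S [-95.9   3.2  13.9] F [-1.65 -0.37  0.75] 60.217230546562114
```

View pics/top5.png

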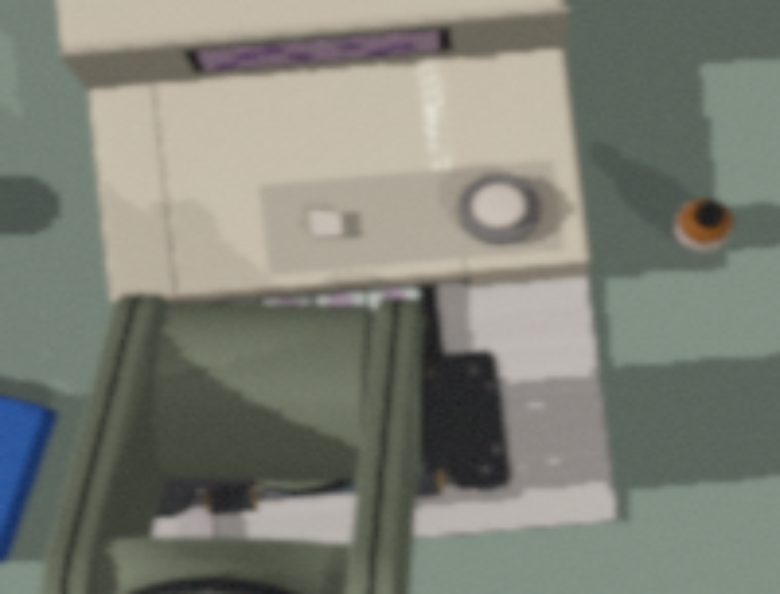

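The top view shows the carrier's right front at (430,290) just entering the mouth, parallel to the machine, and the keys untouched. I continue.

{"fn": "carry_out", "kwargs": {
  "commands": [
    [0,0,0,-2,0,0,0.32],
    [0,0,0,-4,0,0,0.32],
    [0,0,0,-6,0,0,0.32],
    [0,0,0,-8,0,0,0.32],
    [0,0,0,-10,0,0,0.32],
    [0,0,0,-12,0,0,0.32]
  ]
}}

```text
time_s: 11.15
ee_pos: [547.2, 10.7, 13.9]
ee_rot: [180.0, -0.0, -173.3]
force: [-1.9, -0.6, 1.5]
gripper_width: 60.3
gripper_force: 0.8
```

{"fn": "carry_out", "kwargs": {
  "commands": [
    [0,0,0,-2,0,0,0.32],
    [0,0,0,-4,0,0,0.32],
    [0,0,0,-6,0,0,0.32],
    [0,0,0,-8,0,0,0.32],
    [0,0,0,-10,0,0,0.32],
    [0,0,0,-12,0,0,0.32],
    [0,0,0,-14,0,0,0.32],
    [0,0,0,-16,0,0,0.32],
    [0,0,0,-18,0,0,0.32],
    [0,0,0,-20,0,0,0.32],
    [0,0,0,-22,0,0,0.32]
  ]
}}

```text
time_s: 12.25
ee_pos: [569.2, 13.3, 13.9]
ee_rot: [180.0, -0.0, -173.3]
force: [-2.0, -1.3, 1.9]
gripper_width: 60.2
gripper_force: 1.1
```

{"fn": "carry_out", "kwargs": {
  "commands": [
    [0,0,0,-1.5,0,0,0.32],
    [0,0,0,-3,0,0,0.32],
    [0,0,0,-4,0,0,0.32],
    [0,0,0,-4,0,0,0.32]
  ]
}}

```text
time_s: 12.65
ee_pos: [573.4, 13.9, 13.9]
ee_rot: [180.0, 0.0, -173.3]
force: [-1.0, -0.3, -0.1]
gripper_width: 59.9
gripper_force: 0.6
```

{"fn": "carry_out", "kwargs": {
  "commands": [
    [0,0,0,-1,0,0,0.32],
    [0,0,0,-2,0,0,0.32],
    [0,0,0,-3,0,0,0.32],
    [0,0,0,-3,0,0,0.32]
  ]
}}

```text
time_s: 13.05
ee_pos: [576.1, 14.2, 13.9]
ee_rot: [180.0, -0.0, -173.3]
force: [-2.0, -1.1, 1.8]
gripper_width: 60.2
gripper_force: 1.1
```

{"fn": "carry_out", "kwargs": {
  "commands": [
    [0,0,0,-0.8,0,0,0.32],
    [0,0,0,-1.6,0,0,0.32],
    [0,0,0,-1.6,0,0,0.32]
  ]
}}

```text
time_s: 13.35
ee_pos: [576.1, 14.2, 13.9]
ee_rot: [180.0, -0.2, -173.3]
force: [-5.9, -1.8, 4.2]
gripper_width: 60.3
gripper_force: 2.9
```

{"fn": "carry_out", "kwargs": {
  "commands": [
    [0,0,0,-0.8,0,0,0.32],
    [0,0,0,-1.6,0,0,0.32],
    [0,0,0,-1.6,0,0,0.32]
  ]
}}

```text
time_s: 13.65
ee_pos: [576.1, 14.2, 13.9]
ee_rot: [180.0, -0.4, -173.3]
force: [-9.0, -2.1, 6.5]
gripper_width: 60.5
gripper_force: 4.5
```

{"fn": "carry_out", "kwargs": {
  "commands": [
    [0,0,0,-0.8,0,0,0.32],
    [0,0,0,-1.6,0,0,0.32],
    [0,0,0,-1.6,0,0,0.32]
  ]
}}

```text
time_s: 13.95
ee_pos: [576.2, 14.2, 13.9]
ee_rot: [180.0, -0.6, -173.3]
force: [-12.2, -3.0, 11.1]
gripper_width: 60.4
gripper_force: 6.1
```

{"fn": "carry_out", "kwargs": {
  "commands": [
    [0,0,0,4,0,0,0.32],
    [0,0,0,14,0,0,0.32],
    [0,0,0,25,0,-10,0.32],
    [0,0,0,50,0,-40,0.32],
    [0,0,0,80,0,-80,0],
    [0,0,0,80,0,-120,-1],
    [0,0,0,80,0,-160,-1],
    [0,0,0,80,0,-200,-1],
    [0,0,0,80,0,-200,-1],
    [0,0,0,80,0,-200,-1]
  ]
}}

```text
time_s: 14.95
ee_pos: [501.5, 5.4, 215.2]
ee_rot: [-180.0, 0.2, -173.3]
force: [-0.2, -0.2, -0.1]
gripper_width: 15.0
gripper_force: 0.0
```

```bash
python3 look.py w6
python3 - <<'E'
from h import *
f=grab_frame('scene');cv2.imwrite('pics/sc6.png',cv2.resize(f[190:330,280:470,::-1],None,fx=4,fy=4))
E
```

```text
14.95 S [-129.9    3.2  215.2] F [-0.25 -0.16 -0.15] 15.007714257242615
```

View pics/sc6.png

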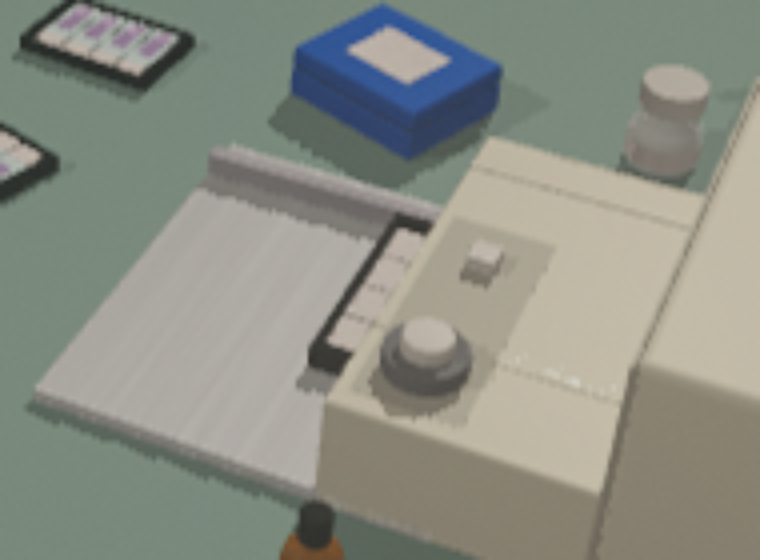

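The scene view shows the carrier in the bay, its rear top corners at crop (398,217) and (312,350), both keys still up. I'll check how far it stands out of the mouth.

Run:
```python
from h import *
f=lambda x,y:(280+x/4-.35,190+y/4-.35)
C=cam('scene')
print('scene rear',[toS(q).round(1) for q in ray([f(398,217),f(312,350)],22,C)],'ledge right-front',toS(ray(f(328,405),64,C)[0]).round(1),'deck',[toS(q).round(1) for q in ray([f(36,395)],8,C)])
im=cv2.imread('pics/w6.png');g=cv2.cvtColor(im,cv2.COLOR_BGR2GRAY);W=cam('wrist')
for c in (250,275,380,410,440,470):
    col=g[60:275,c].astype(int);i=np.where(col<60)[0];e=np.where(abs(np.diff(col))>35)[0]+60
    print(c,e[:8],[toS(ray((c,60+i[0]),22,W)[0]).round(1)] if len(i) else '')
T=cam('top');t=cv2.cvtColor(grab_frame('top'),cv2.COLOR_RGB2GRAY);W=toW([-35.5,0,22])
for y in(-55,-30,0,30,55):
    print(y,[int(t[tuple(proj(toW([x,y,22]),T)[0].round().astype(int)[::-1])]) for x in range(-50,-14,2)])
go([34,-98,150])
```

```text
scene rear [array([-34.8,  59.7,  22. ]), array([-34.8, -64. ,  22. ])] ledge right-front [   1.3 -141.3   64. ] deck [array([-148.1, -143.1,    8. ])]
250 [181 272 273] [array([-67.6, -71.3,  22. ])]
275 [181 272 273] [array([-67.6, -47. ,  22. ])]
380 [272] [array([-68.7,  55.1,  22. ])]
410 [182 272] [array([-67.6,  84.3,  22. ])]
440 [272] [array([-68.7, 113.4,  22. ])]
470 [] [array([-79.9, 141.6,  22. ])]
-55 [178, 177, 176, 176, 179, 171, 144, 83, 39, 35, 75, 80, 70, 63, 56, 50, 49, 41]
-30 [107, 105, 105, 103, 101, 100, 83, 79, 76, 74, 68, 67, 60, 57, 58, 45, 54, 54]
0 [111, 108, 107, 105, 104, 104, 102, 100, 100, 97, 92, 91, 89, 83, 83, 80, 82, 98]
30 [111, 112, 108, 109, 107, 106, 105, 101, 99, 98, 96, 95, 91, 88, 88, 85, 86, 80]
55 [114, 112, 115, 110, 110, 110, 108, 105, 105, 102, 101, 100, 96, 97, 93, 94, 87, 85]
turn [ 0.03 -0.15  0.02] shift [-165.3 -101.4   62.1] world [676.1 -76.  150. ]
```

View pics/w6.png

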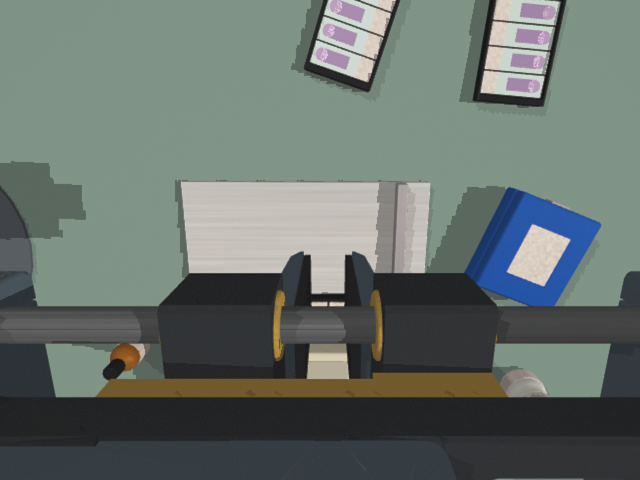

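The rear edge stands 34.8 mm out of the mouth at both ends, so the carrier is home and square. The wrist view also shows the deck clear and the bystanders undisturbed. Next is the start key.

{"fn": "carry_out", "kwargs": {
  "commands": [
    [0,0,0,-30,-18,0,-1],
    [0,0,0,-65,-40,0,-1],
    [0,0,0,-100,-62,0,-1],
    [0,0,0,-135,-83,0,-1],
    [0,0,0,-155,-95,0,-1],
    [0,0,0,-164.5,-101.4,0,-1],
    [0,0,0,-164.5,-101.4,0,-1],
    [0,0,0,-164.5,-101.4,40,-1],
    [0,0,0,-164.5,-101.4,80,-1],
    [0,0,0,-164.5,-101.4,105,-1],
    [0,0,0,-164.5,-101.4,118,-1],
    [0,0,0,-164.5,-101.4,123,-1],
    [0,0,0,-164.5,-101.4,123,-1]
  ]
}}

```text
time_s: 16.4
ee_pos: [676.5, -75.8, 91.5]
ee_rot: [180.0, 0.0, -173.3]
force: [0.0, -0.4, 0.4]
gripper_width: 0.6
gripper_force: 0.0
```

```bash
python3 look.py w7
```

```text
16.4 S [ 34.4 -97.9  91.5] F [-0.05 -0.43  0.4 ] 0.55675806307965
```

{"fn": "carry_out", "kwargs": {
  "commands": [
    [0,0,0,0,0,1,-1],
    [0,0,0,0,0,2,-1],
    [0,0,0,0,0,3,-1],
    [0,0,0,0,0,4,-1]
  ]
}}

```text
time_s: 16.85
ee_pos: [676.8, -76.2, 87.3]
ee_rot: [-180.0, 0.0, -173.3]
force: [-0.7, -0.0, -0.1]
gripper_width: 0.5
gripper_force: 0.0
```

{"fn": "carry_out", "kwargs": {
  "commands": [
    [0,0,0,0,0,1,-1],
    [0,0,0,0,0,2,-1],
    [0,0,0,0,0,3,-1]
  ]
}}

```text
time_s: 17.15
ee_pos: [676.6, -76.2, 84.1]
ee_rot: [180.0, 0.0, -173.3]
force: [-0.3, 0.5, 3.2]
gripper_width: 0.6
gripper_force: 1.0
```

{"fn": "carry_out", "kwargs": {
  "commands": [
    [0,0,0,0,0,0.8,-1],
    [0,0,0,0,0,1.5,-1],
    [0,0,0,0,0,1.5,-1]
  ]
}}

```text
time_s: 17.45
ee_pos: [676.7, -76.1, 82.6]
ee_rot: [-180.0, 0.0, -173.3]
force: [-0.5, -0.4, 3.4]
gripper_width: 0.5
gripper_force: 1.4
```

{"fn": "carry_out", "kwargs": {
  "commands": [
    [0,0,0,0,0,0.8,-1],
    [0,0,0,0,0,1.5,-1],
    [0,0,0,0,0,1.5,-1]
  ]
}}

```text
time_s: 17.75
ee_pos: [676.6, -76.2, 81.0]
ee_rot: [180.0, 0.0, -173.3]
force: [-0.8, -0.9, 3.9]
gripper_width: 0.7
gripper_force: 1.8
```

{"fn": "carry_out", "kwargs": {
  "commands": [
    [0,0,0,0,0,0.8,-1],
    [0,0,0,0,0,1.5,-1],
    [0,0,0,0,0,1.5,-1]
  ]
}}

```text
time_s: 18.05
ee_pos: [676.6, -76.1, 80.7]
ee_rot: [-180.0, 0.0, -173.3]
force: [-2.4, 0.3, 8.5]
gripper_width: 0.4
gripper_force: 4.4
```

{"fn": "carry_out", "kwargs": {
  "commands": [
    [0,0,0,0,0,0.8,-1],
    [0,0,0,0,0,1.5,-1],
    [0,0,0,0,0,1.5,-1],
    [0,0,0,0,0,1.5,-1]
  ]
}}

```text
time_s: 18.45
ee_pos: [676.7, -76.1, 80.6]
ee_rot: [-180.0, 0.1, -173.3]
force: [-3.6, 0.5, 14.8]
gripper_width: 0.2
gripper_force: 7.2
```

{"fn": "carry_out", "kwargs": {
  "commands": [
    [0,0,0,0,0,-2,-1],
    [0,0,0,0,0,-5,-1],
    [0,0,0,0,0,-6,-1],
    [0,0,0,0,0,-7,-1],
    [0,0,0,0,0,-7,-1]
  ]
}}

```text
time_s: 18.95
ee_pos: [676.6, -76.2, 84.6]
ee_rot: [180.0, -0.0, -173.3]
force: [-0.4, -0.0, 1.1]
gripper_width: 0.4
gripper_force: 0.8
```

{"fn": "carry_out", "kwargs": {
  "commands": [
    [0,0,0,0,0,-10,-1],
    [0,0,0,0,0,-40,-1],
    [0,0,0,0,0,-80,-1],
    [0,0,0,0,0,-120,-1],
    [0,0,0,40,0,-120,-1],
    [0,0,0,80,0,-120,-1],
    [0,0,0,120,0,-120,-1],
    [0,0,0,160,0,-120,-1],
    [0,0,0,200,0,-120,-1],
    [0,0,0,200,0,-120,-1],
    [0,0,0,200,0,-120,-1]
  ]
}}

```text
time_s: 20.05
ee_pos: [477.9, -99.6, 205.7]
ee_rot: [-180.0, 0.1, -173.3]
force: [0.2, 0.1, 0.8]
gripper_width: 0.5
gripper_force: 0.0
```

Run:
```python
from h import *
a=grab_frame('scene')[:,:,::-1];cv2.imwrite('pics/sc8.png',cv2.resize(a[190:330,280:470],None,fx=4,fy=4))
```

```text
(no output)
```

View pics/sc8.png

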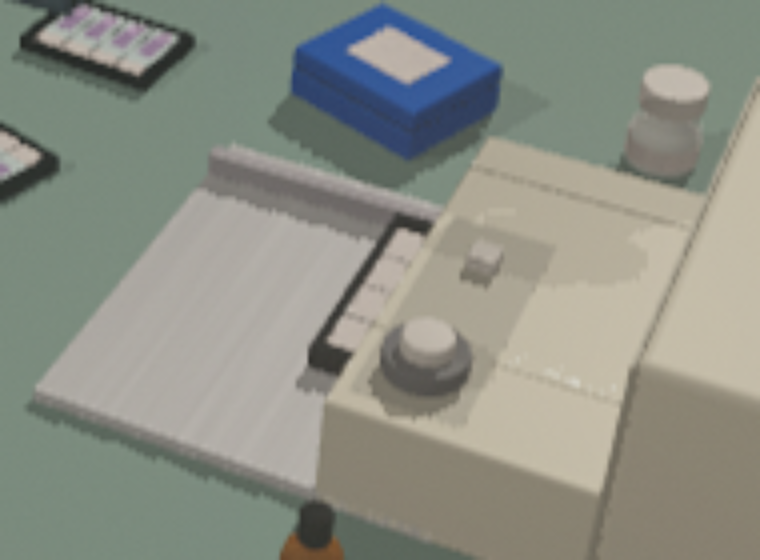

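The scene view shows the start key back up at (430,342), the carrier still home, the square key untouched at (484,257) and the bystanders in place. The press ended in a hard stop after about 5 mm, with a spring force of about 4 N just before it, matching the full travel given.

```bash
python3 -c "
from workcell import workorder
print(workorder.job_done())"
```

```text
the job is handed in; nothing more can be done
None
```

The carrier is home against the stop (about 35 mm outside the mouth, square); the start key was then pressed to its hard stop and let go, and the job was handed in at about 20 s, with the verdict not shown.

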